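# Sort the shoe-repair stock into its trays

### The arm

A 7-joint arm with a two-finger parallel gripper is mounted at the origin on the work surface; the furniture and walls round the work are solid. World frame = base frame: x ahead of the robot, y to its left, z up, the work surface at z = 0. Lengths are in m, angles in rad, forces in N, time in s.
With the tool pointing down it reaches from about 0.425 to 0.925 m from the base axis. Payload 6.8 kg.
Tool frame: the origin (TCP) lies midway between the tips of the shut fingers; the grasp point (between the pads) lies bot.grip_point_offset behind it (bot.grip_point_offset is the distance from the TCP to the grasp point, in m); z points along the fingers, y is the line along which they close (so a half turn about z gives the same grasp; the last joint's range is limited). The gripper opens to 85 mm and grips with 20 to 120 N. Pads are 22 mm wide; open, the fingers measure 114 mm over their backs; the gripper's body (76 mm by 85 mm) begins 54 mm behind the grasp point. The pads swing forward as they close: fully open they stand 13 mm farther back than shut.
Start: joints at [1.183, 0.477, 0.022, 1.555, -0.011, 1.109, -0.083], TCP at [0.186, -0.649, 0.231] pointing down, gripper open.
Joint ranges: [-2.96, 2.96], [-0.34, 2.1], [-1.41, 1.46], [0.24, 2.44], [-1.37, 4.51], [0.17, 1.92], [-2.96, 2.96]. Speed limits (rad/s): [2.39, 2.39, 3.14, 3.14, 3.14, 3.14, 3.14].

### API

Orientations are given as a unit quaternion [w, x, y, z].
In Python, from station import get_obs, cams, job, bot gives the robot as it stands.
- The arm moves only by the tool arm_command, never from a script. Its argument "rows" is a list that holds one entry, the list of rows, each a list of 5 numbers: the finger opening in mm, from 0 to 85.4, then the shift along the world's x, y, z in units of 60 mm (1.0 is 60 mm), then the turn about the world's z in units of 0.08 rad (1.0 is 0.08 rad). In form: [[[grip, x, y, z, turn], ...]]. A call has exactly 10 rows; each row shifts and turns the commanded pose from where the row before left it; what a row does not reach is not made up. A row lasts 1/8 s, in which the tool goes at most 62.5 mm and 10.7 degrees, less where a joint would pass 70% of its speed; a pose out of reach is approached as far as the arm can. A call with a number of a shift or a turn outside -1 to 1 is refused whole. A call with a gripper value outside its range is refused whole. The fingers move at their own pace and stop on an object; "newtons" is the grip in N (left out, the last holds). Time passes only in rows, so rows that do not move let the fingers close, or fill a call up. It gives the time, the measured TCP pose, the force, the opening and the grip force at its end, in the units of the state.
- get_obs(): the state, without advancing time (a new reading comes with each control period).
- cams.read_camera(name): name is "side" or "top"; returns the picture (480x640x3 uint8, red, green, blue); there is no depth.
- cams.camera_params(name): a dict with "K" (3x3 intrinsics, pixels), "k1" (the pictures are not rectified: a ray, as slopes to the right and down, at radius r is drawn at 1 + k1 r^2 times it, then the intrinsics apply), "extrinsics" (4x4, takes a point from camera to world coordinates). Camera axes: x right, y down, z forward; pixel columns grow to the right and rows downward; lengths in m; the calibration is good to about 2 mm. A picture is of the moment at which its call begins. camera_params takes no time and is no camera call.
- job.hand_in(): hands the job in; it is judged then, once.
The state is a dict: "t": time; "q": joint angles; "joint_vel": joint speeds; "joint_torque": joint torques, N m; "eef_pos": TCP position; "tool_rot": TCP orientation; "contact_force": force on the tool from outside, world axes, zero at the start; "torque": the same for the moment, N m; "gripper_width": opening from 0.0 (shut) to 1.0 (fully open); "grasp_force": force on a finger pad.
Only numpy, scipy, OpenCV 4.12 (cv2) and the standard library are available. Lean on these libraries where they do the work, as an engineer would, in place of code of your own. Each camera call takes 0.05 s, during which the arm holds its last target. There are 200 camera calls.

### The job

Sort the shoe-repair stock into its three wooden trays: the heel lift flat in the square tray, the shoe-cream tin flat and lid up in the round dish, and the two thread spools upright in the two-bay tray, one in each bay. Two things have been put away wrongly, the white spool in the round dish and the shoe-cream tin in the square tray, so take out what is wrong before you put in what belongs. Leave the tape roll and the glue tin where they are.

Things in the scene. Friction and masses are not known exactly. Their poses are not given: they have to be found in the camera images.
- black_spool_mid (a point): spool of black waxed thread standing upright on the bench, flanges 38 mm across, 48 mm tall (a thread tail on the ground at one side can be ignored). The point is on the spool's axis, half-way up; z along the axis, up.
- white_spool_mid (a point): spool of white waxed thread, flanges 38 mm across, 52 mm tall, at first standing upright in the round dish (wrongly). The point is on the spool's axis, half-way up; z along the axis, up.
- heel_lift_mid (a point): black rubber heel lift, a flat D-shaped pad 56 mm (x) by 57 mm (y) and 7 mm thick, lying flat on the bench; grasp it across x. The point is its centre, half-way up; z up.
- cream_tin_mid (a point): round red shoe-cream tin, at first lying flat and lid up in the square tray (wrongly), 61 mm across the lid (upper half), 59 mm below, 19 mm tall, with a small wire loop at one side. The point is on its axis, half-way up; z up.
- heel_tray: square shallow wooden tray for the heel lift, fixed to the bench, 96 by 96 mm outside, 86 by 86 mm inside; floor 5 mm thick, lip top 10 mm above the bench. Origin: centre of its underside, at bench height; x and y along the sides, z up.
- cream_dish: round shallow wooden dish for the shoe-cream tin, fixed to the bench, 108 mm across the rim, about 90 mm across the inside floor; floor 5 mm thick, rim 11 mm above the bench. Origin: centre of its underside, at bench height; z up.
- thread_tray: oblong wooden tray with two equal bays for the spools, fixed to the bench, 68 mm (x) by 124 mm (y) outside; each bay 60 mm (x) by 56 mm (y) inside, the bay centres lying 30 mm from the tray's centre towards +y and -y; floor 5 mm thick, walls 14 mm high above the bench. Origin: centre of its underside, at bench height; z up.
- tape: roll of cream masking tape lying flat, 103 mm across, 25 mm tall; bystander. Origin: centre of its underside.
- tin_of_glue: red glue tin, 78 mm across, 77 mm tall; bystander. Origin: centre of its underside.
Mind the look-alikes: they are no part of the job. There is more than one size of the part that bears cream_tin_mid; the job needs the larger.

How it is judged:
By the outcome, as a careful person would: the job done as asked, in the order asked, and still so for the second after the job is handed in, with the robot touching nothing.
It also fails if it takes over 86 s, if anything falls off the work surface, if the arm or the gripper's body presses on something with over 40 N, if the wrist force passes 120 N, or if a joint passes its speed limit or range.

## Working session

There is one attempt and no reset: what is moved stays moved. The work goes in short steps, Python scripts to look and compute and a tool call to move; the robot and the scene stay as the last step left them, time stands still between calls to the robot, and variables do not carry over. Pictures are saved under pics/ and viewed, at most 14 in all, crops included, and the job is handed in when it is done.

Besides the shell and the picture viewer there is one more tool, called after "Request:" as name([rows], argument=value, ...), one row to a line, values as JSON. arm_command: Moves the arm, as the interface text tells. Its arguments: {"type":"object","properties":{"rows":{"type":"array"},"newtons":{"type":"number"}},"required":["rows"]}

```bash
mkdir -p pics; cat > h.py <<'E'
import numpy as np,cv2
from station import get_obs,cams,job,bot
def snap(n,f=None):
    im=cams.read_camera(n)
    if f: cv2.imwrite('pics/'+f,cv2.cvtColor(im,cv2.COLOR_RGB2BGR))
    return im
def ray(n,uv):
    p=cams.camera_params(n);K=np.array(p['K'],float);T=np.array(p['extrinsics'])
    uv=np.array(uv,float).reshape(1,1,2)
    xy=cv2.undistortPoints(uv,K,np.array([0,0,0,0,0.])) .ravel()
    k=p['k1'];s=xy.copy()
    for _ in range(20): s=xy/(1+k*(s@s))
    return T[:3,3],T[:3,:3]@np.array([s[0],s[1],1])
def onz(n,uv,z):
    o,d=ray(n,uv);return (o+d*(z-o[2])/d[2])[:2]
def proj(n,P):
    p=cams.camera_params(n);K=np.array(p['K'],float);T=np.array(p['extrinsics'])
    c=T[:3,:3].T@(np.array(P,float)-T[:3,3]);s=c[:2]/c[2]
    s=s*(1+p['k1']*(s@s));return (K@[s[0],s[1],1])[:2]
E
python3 - <<'E'
from h import *
snap('top','t0.png');snap('side','s0.png')
for n in('top','side'):
    p=cams.camera_params(n);print(n,np.round(p['K'],1).tolist(),p['k1'],np.round(p['extrinsics'],3).tolist())
print(get_obs(),bot.grip_point_offset)
E
```

```text
top [[480.7, 0.0, 323.6], [0.0, 480.7, 234.0], [0.0, 0.0, 1.0]] 0.0022422544807931804 [[-0.107, -0.974, 0.202, 0.244], [-0.994, 0.104, -0.024, -0.094], [0.003, -0.203, -0.979, 0.952], [0.0, 0.0, 0.0, 1.0]]
side [[483.3, 0.0, 325.2], [0.0, 483.3, 236.5], [0.0, 0.0, 1.0]] -0.011227919352063994 [[-0.33, 0.675, -0.661, 1.066], [0.944, 0.224, -0.243, 0.136], [-0.016, -0.703, -0.711, 0.718], [0.0, 0.0, 0.0, 1.0]]
{'t': 0.1, 'q': array([ 1.18292177,  0.47774094,  0.02235531,  1.55635264, -0.01150685,
        1.10928459, -0.08310191]), 'joint_vel': array([-3.15705694e-05, -2.26822160e-03,  3.39780455e-04, -2.04136346e-03,
       -3.82182635e-04,  2.80643215e-04,  7.27197963e-05]), 'joint_torque': array([ 4.55069370e-03, -5.97766435e+01,  1.61404364e+00, -2.81956905e+01,
        1.29159138e-02,  5.08421494e-03, -5.73799738e-06]), 'eef_pos': array([ 0.18623092, -0.6482484 ,  0.23040739]), 'tool_rot': array([-8.09888851e-04,  9.90231114e-01,  1.39433335e-01, -1.75072035e-04]), 'contact_force': array([-0.60318474,  0.06368957,  0.04957647]), 'torque': array([-0.03095933, -0.02301861,  0.01593335]), 'grasp_force': 0.0, 'gripper_width': 0.9992970195464465} 0.0187
```

View pics/t0.png

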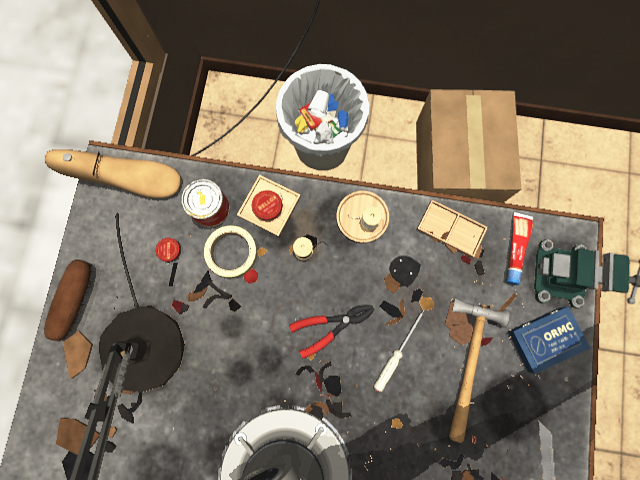

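View pics/s0.png

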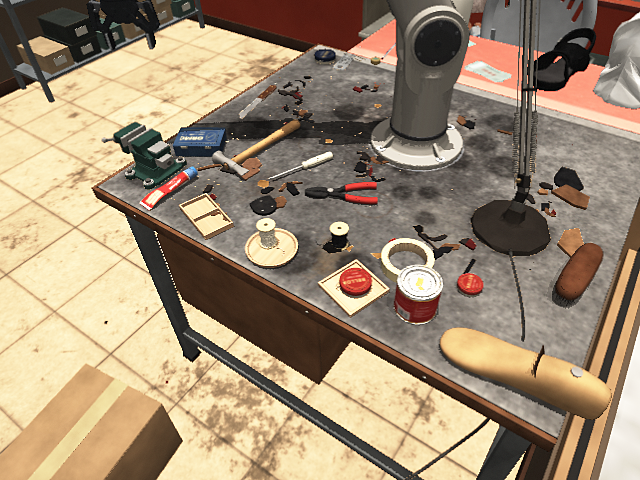

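The top view shows the big cream tin at (267,205) in the square tray, a small red tin at (168,249) as a look-alike, the black spool at (303,247), the white spool at (371,217) in the dish, the heel lift at (404,269), the two-bay tray at (453,229), the tape at (230,251) and the glue tin at (205,203). Candidates for the cream tin are (267,205) and (168,249), and I choose the larger one in the tray. For the heel lift, (404,269) is the D-shaped pad and the rest are leather scraps.

```bash
python3 - <<'E'
from h import *
t=cv2.imread('pics/t0.png');s=cv2.imread('pics/s0.png')
a=cv2.resize(t[170:300,230:500],None,fx=2.9,fy=2.9,interpolation=cv2.INTER_CUBIC)
cv2.imwrite('pics/t0c.png',a[:377])
b=cv2.resize(s[180:320,170:400],None,fx=3.4,fy=3.4,interpolation=cv2.INTER_CUBIC)
cv2.imwrite('pics/s0c.png',b)
E
```

```text
(no output)
```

View pics/t0c.png

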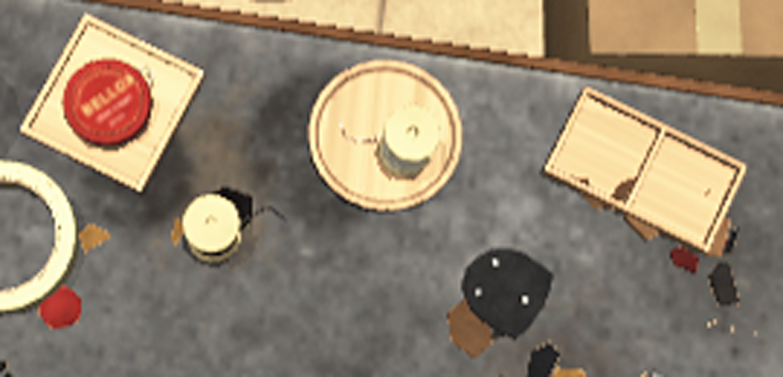

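View pics/s0c.png

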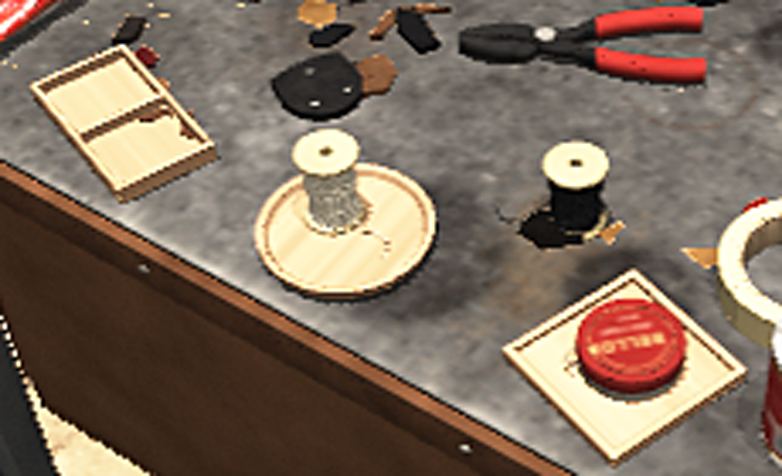

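The crops show the tin (crop 107,101) offset in the square tray, the white spool top (413,131), the black spool top (211,227), the D-shaped heel lift (507,291) and the empty two-bay tray. Next, positions.

```bash
cat > m.py <<'E'
from h import *
T=lambda p:(p[0]/2.9+230,p[1]/2.9+170)
S=lambda p:(p[0]/3.4+170,p[1]/3.4+180)
def show(nm,tp,sp,z):
    print(nm,'top',np.round(onz('top',T(tp),z),4),'side',np.round(onz('side',S(sp),z),4) if sp else '')
for nm,tp,sp,z in [('tin',(107,101),(634,340),.024),('white',(413,131),(326,152),.057),('black',(211,226),(576,165),.048),('dish',(385.5,135),(346,228),.011),('lift',(507,291),(319,85),.007)]: show(nm,tp,sp,z)
for nm,tc,sc,z in [('heel_tray',[(85,15),(203,72),(140,190),(22,130)],[(613,461),(504,351),(632,270),(746,370)],.010),('thread',[(586,88),(746,162),(712,252),(545,170)],[(122,188),(31,86),(123,45),(215,148)],.014)]:
    for n,f,cs in(('top',T,tc),('side',S,sc)):
        c=np.array([onz(n,f(p),z) for p in cs])
        e=c-np.roll(c,-1,0)
        print(nm,n,c.mean(0).round(4),np.linalg.norm(e,axis=1).round(3),np.degrees(np.arctan2(e[:,1],e[:,0])).round(1))
for n,im,roi in(('top','t0',(380,245,60,50)),('side','s0',(245,190,35,30))):
    g=cv2.imread(f'pics/{im}.png');x,y,w,h=roi
    m=((g.max(2)<55)*255).astype(np.uint8)[y:y+h,x:x+w]
    m=cv2.morphologyEx(m,cv2.MORPH_OPEN,np.ones((3,3)))
    c=max(cv2.findContours(m,0,2)[0],key=cv2.contourArea)
    W=np.array([onz(n,p[0]+[x,y],.006) for p in c],np.float32)*1000
    W=cv2.convexHull(W);print(n,cv2.minAreaRect(W))
    M=cv2.moments(W);print('centroid',M['m10']/M['m00'],M['m01']/M['m00'],M['m00']); print(W[:,0].round().astype(int).tolist())
E
python3 m.py
```

```text
tin top [ 0.5067 -0.0111] side [ 0.51   -0.0081]
white top [ 0.4553 -0.2135] side [ 0.4577 -0.2116]
black top [ 0.4078 -0.0742] side [ 0.4135 -0.073 ]
dish top [ 0.4654 -0.2003] side [ 0.4713 -0.1976]
lift top [ 0.3488 -0.2696] side [ 0.3552 -0.2683]
heel_tray top [ 0.5101 -0.0137] [0.094 0.095 0.093 0.094] [  57.3  -32.9 -123.3  147.5]
heel_tray side [ 0.5145 -0.0123] [0.094 0.094 0.095 0.096] [  57.   -31.9 -122.3  147.7]
thread top [ 0.4226 -0.3763] [0.12  0.069 0.125 0.066] [  57.8  -29.8 -123.3  146. ]
thread side [ 0.4278 -0.3722] [0.121 0.067 0.125 0.062] [  58.   -33.7 -124.   142.6]
top ((352.34320068359375, -269.06805419921875), (55.228118896484375, 55.6774787902832), 37.931087493896484)
centroid 349.9547525615606 -268.5292529831385 2435.9374102412257
[[375, -274], [375, -256], [372, -249], [368, -245], [363, -242], [351, -240], [345, -242], [341, -243], [321, -258], [321, -262], [320, -272], [328, -283], [341, -293], [345, -296], [349, -298], [358, -300], [361, -298], [372, -285], [375, -282]]
side ((356.2376403808594, -268.0772705078125), (60.33331298828125, 55.4600830078125), 48.104835510253906)
centroid 355.7638106793359 -269.1803425858064 2721.006845963653
[[326, -281], [331, -286], [349, -298], [358, -301], [367, -297], [372, -292], [380, -283], [382, -280], [385, -269], [385, -259], [383, -253], [373, -243], [365, -239], [359, -240], [350, -244], [343, -246], [337, -249], [332, -254], [324, -265], [322, -270]]
```

```bash
python3 - <<'E'
from h import *
# rectified overhead patch at z=.007, 10 px/mm*.. : 4 px/mm, up=+x, right=-y
out=[]
for n,im in(('top','t0'),('side','s0')):
    g=cv2.imread(f'pics/{im}.png')
    w=[(.40,-.22),(.40,-.32),(.30,-.32),(.30,-.22)]
    src=np.float32([proj(n,(a,b,.007)) for a,b in w])
    H=cv2.getPerspectiveTransform(src,np.float32([(0,0),(400,0),(400,400),(0,400)]))
    out.append(cv2.convertScaleAbs(cv2.warpPerspective(g,H,(400,400),flags=2),alpha=1.8))
cv2.imwrite('pics/lift.png',np.hstack(out))
E
```

```text
(no output)
```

View pics/lift.png

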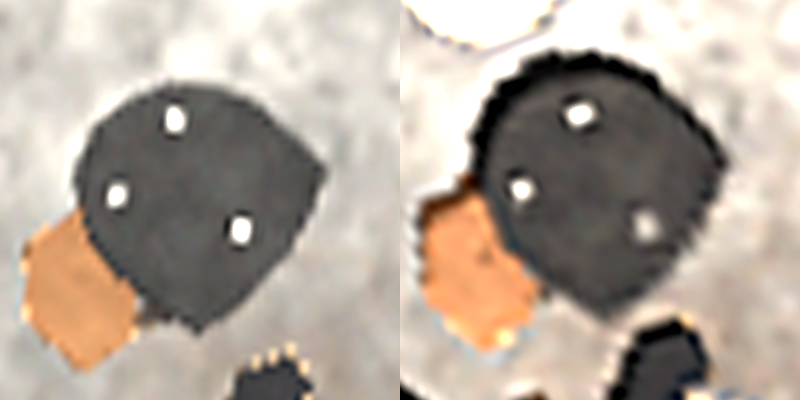

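The rectified view shows the lift's flat edge between (325,170) and (200,330) in the patch, so its x-axis is at about -38° and its centre near (0.356,-0.263). The trays are turned so that one side is at about -32°. I start with the white spool.

Request:
arm_command([
  [[65, 0.45, 0.72, 0, 0.9], [65, 0.45, 0.72, 0, 0.9], [65, 0.45, 0.72, 0, 0.9], [65, 0.45, 0.72, 0, 0.9], [65, 0.45, 0.72, -0.1, 0.9], [65, 0.45, 0.72, -0.2, 0.9], [65, 0.45, 0.72, -0.3, 0.9], [65, 0.45, 0.72, -0.3, 0.9], [65, 0.45, 0.72, -0.3, 0.9], [65, 0.45, 0.72, -0.3, 0.9]],
], newtons=30)

```text
t: 1.35
eef_pos: [0.4569, -0.2153, 0.1407]
tool_rot: [-0.0, 0.877, 0.48, -0.0]
contact_force: [0.7, -1.2, -0.2]
gripper_width: 0.762
grasp_force: 0.0
```

Request:
arm_command([
  [[65, 0, 0.03, -0.5, 0], [65, 0, 0, -0.6, 0], [65, 0, 0, -0.5, 0], [65, 0, 0, -0.3, 0], [65, 0, 0, -0.12, 0], [10, 0, 0, 0, 0], [10, 0, 0, 0, 0], [10, 0, 0, 0, 0], [10, 0, 0, 0, 0], [10, 0, 0, 0, 0]],
])

```text
t: 2.6
eef_pos: [0.4568, -0.2152, 0.0207]
tool_rot: [0.0, 0.878, 0.479, 0.0]
contact_force: [-0.6, 0.2, 6.1]
gripper_width: 0.437
grasp_force: 30.4
```

Request:
arm_command([
  [[10, 0, 0, 0.3, 0], [10, 0, 0, 0.6, 0], [10, -0.1, -0.36, 0.3, 0], [10, -0.1, -0.45, 0, 0], [10, -0.15, -0.5, 0, 0], [10, -0.15, -0.5, 0, 0], [10, -0.1, -0.45, 0, 0], [10, -0.1, -0.4, 0, 0], [10, -0.1, -0.4, 0, 0], [10, 0, 0, -0.3, 0]],
])

```text
t: 3.85
eef_pos: [0.4082, -0.4013, 0.0745]
tool_rot: [0.002, 0.879, 0.478, 0.0]
contact_force: [-0.4, -0.7, 0.0]
gripper_width: 0.438
grasp_force: 30.2
```

```bash
python3 - <<'E'
from h import *
t=snap('top');s=snap('side')
a=cv2.resize(t[170:310,370:530],None,fx=2.5,fy=2.5,interpolation=2)
b=cv2.resize(s[170:310,150:310],None,fx=2.5,fy=2.5,interpolation=2)
cv2.imwrite('pics/w1.png',np.hstack([a,b])[...,::-1])
E
```

```text
(no output)
```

View pics/w1.png

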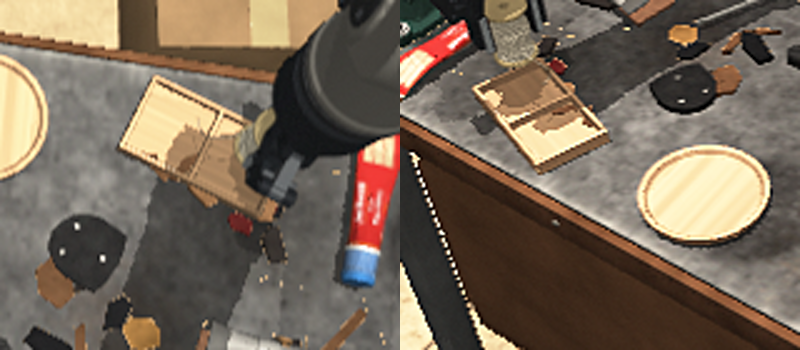

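The white spool is held upright (side crop 510,45) above the right-hand bay, and the dish is empty. I lower it and let go.

Request:
arm_command([
  [[10, 0, 0.02, -0.4, 0], [10, 0, 0, -0.3, 0], [10, 0, 0, -0.12, 0], [10, 0, 0, -0.06, 0], [10, 0, 0, 0, 0], [55, 0, 0, 0, 0], [55, 0, 0, 0, 0], [55, 0, 0, 0.2, 0], [60, 0, 0, 0.7, 0], [85, 0, 0, 0.8, 0]],
])

```text
t: 5.2
eef_pos: [0.4081, -0.397, 0.1247]
tool_rot: [-0.0, 0.878, 0.479, -0.0]
contact_force: [1.1, -0.8, 0.7]
gripper_width: 0.891
grasp_force: 0.0
```

Request:
arm_command([
  [[85, 0.17, 0.65, 0, 1], [85, 0.17, 0.65, 0, 1], [85, 0.17, 0.65, 0, 1], [85, 0.17, 0.65, 0, 1], [85, 0.17, 0.65, 0, 1], [85, 0.17, 0.65, 0, 1], [85, 0.17, 0.65, 0, 1], [85, 0.17, 0.65, 0, 1], [85, 0.17, 0.65, 0, 1], [85, 0.14, 0.62, 0, 1]],
])

```text
t: 6.45
eef_pos: [0.5092, -0.0079, 0.1244]
tool_rot: [0.001, 0.621, 0.784, 0.0]
contact_force: [0.3, -0.6, 0.2]
gripper_width: 0.993
grasp_force: 0.0
```

```bash
python3 - <<'E'
from h import *
t=snap('top');s=snap('side')
a=cv2.resize(t[170:310,220:380],None,fx=2.5,fy=2.5,interpolation=2)
b=cv2.resize(s[210:350,290:450],None,fx=2.5,fy=2.5,interpolation=2)
c=cv2.resize(s[180:280,170:330],None,fx=2.5,fy=2.5,interpolation=2)
d=cv2.resize(t[180:280,370:530],None,fx=2.5,fy=2.5,interpolation=2)
cv2.imwrite('pics/w2.png',np.vstack([np.hstack([a,b]),np.hstack([d,c])])[:600,:,::-1])
E
```

```text
(no output)
```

View pics/w2.png

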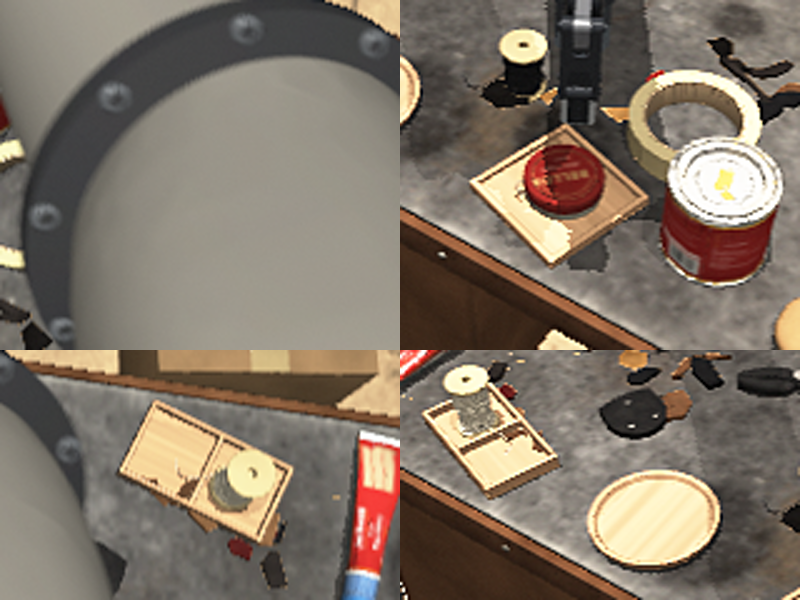

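The white spool stands in its bay (bottom-left crop 240,480). The tin's loop is at its left side in the side view (518,190), clear of the closing line. I go down onto the tin.

Request:
arm_command([
  [[85, 0, -0.03, -0.5, 0], [85, 0, 0, -0.5, 0], [85, 0, 0, -0.5, 0], [85, 0, 0, -0.3, 0], [85, 0, 0, -0.14, 0], [45, 0, 0, 0, 0], [45, 0, 0, 0, 0], [45, 0, 0, 0, 0], [45, 0, 0, 0, 0], [45, 0, 0, 0, 0]],
])

```text
t: 7.8
eef_pos: [0.5093, -0.011, 0.0079]
tool_rot: [0.001, 0.622, 0.783, 0.0]
contact_force: [-0.5, -0.8, 6.4]
gripper_width: 0.695
grasp_force: 32.9
```

Request:
arm_command([
  [[45, 0, 0, 0.2, 0], [45, 0, 0, 0.4, 0], [45, 0, 0, 0.5, 0], [45, -0.1, -0.45, 0, 0], [45, -0.1, -0.55, 0, 0], [45, -0.14, -0.6, 0, 0], [45, -0.14, -0.6, 0, 0], [45, -0.11, -0.55, 0, 0], [45, -0.1, -0.38, 0, 0], [45, 0, 0, -0.4, 0]],
])

```text
t: 9.05
eef_pos: [0.4679, -0.202, 0.0505]
tool_rot: [0.002, 0.623, 0.782, 0.0]
contact_force: [0.3, 0.9, -1.7]
gripper_width: 0.697
grasp_force: 33.0
```

```bash
python3 - <<'E'
from h import *
s=snap('side')
b=cv2.resize(s[170:310,190:350],None,fx=3.5,fy=3.5,interpolation=2)
cv2.imwrite('pics/w3.png',b[...,::-1])
E
```

```text
(no output)
```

View pics/w3.png

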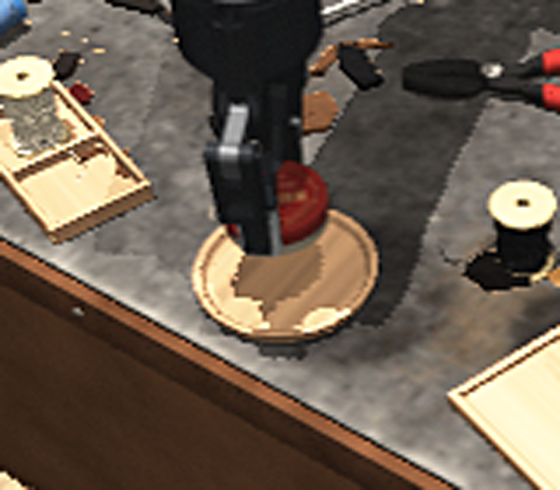

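The tin is held level over the dish. I lower it and release.

Request:
arm_command([
  [[45, 0, 0.04, -0.3, 0], [45, 0, 0, -0.25, 0], [45, 0, 0, -0.1, 0], [45, 0, 0, -0.04, 0], [45, 0, 0, 0, 0], [72, 0, 0, 0, 0], [72, 0, 0, 0.03, 0], [78, 0, 0, 0.1, 0], [78, 0, 0, 0.5, 0], [78, 0, 0, 0.5, 0]],
])

```text
t: 10.35
eef_pos: [0.4671, -0.1962, 0.0763]
tool_rot: [-0.0, 0.622, 0.783, 0.0]
contact_force: [0.6, 0.5, 0.3]
gripper_width: 0.915
grasp_force: 0.0
```

Request:
arm_command([
  [[80, -0.1, -0.06, 0.1, -0.8], [80, -0.2, -0.12, 0, -1], [80, -0.2, -0.12, 0, -1], [80, -0.2, -0.12, 0, -1], [80, -0.2, -0.12, 0, -1], [80, -0.2, -0.12, 0, -1], [80, -0.2, -0.12, 0, -1], [80, -0.2, -0.12, 0, -1], [80, -0.2, -0.12, 0, -1], [80, -0.15, -0.09, 0, -1]],
])

```text
t: 11.6
eef_pos: [0.3548, -0.2632, 0.0809]
tool_rot: [-0.0, 0.875, 0.484, -0.0]
contact_force: [0.0, -0.0, -0.6]
gripper_width: 0.931
grasp_force: 0.0
```

Request:
arm_command([
  [[80, 0, 0, 0, -1], [80, 0, 0, 0, -0.4], [80, 0, 0, 0, 0], [80, 0, 0, 0, 0], [80, 0, 0, 0, 0], [80, 0, 0, 0, 0], [80, 0, 0, 0, 0], [80, 0, 0, 0, 0], [80, 0, 0, 0, 0], [80, 0, 0, 0, 0]],
])

```text
t: 12.85
eef_pos: [0.3562, -0.263, 0.0813]
tool_rot: [0.0, 0.9, 0.437, 0.0]
contact_force: [0.4, 0.2, -0.7]
gripper_width: 0.936
grasp_force: 0.0
```

```bash
python3 - <<'E'
from h import *
s=snap('side')
b=cv2.resize(s[150:310,190:350],None,fx=3.5,fy=3.5,interpolation=2)
cv2.imwrite('pics/w4.png',b[...,::-1])
for P in [(.356,-.263,.007)]: print((proj('side',P)-[190,150])*3.5)
E
```

```text
[265.46004014 194.97097016]
```

View pics/w4.png

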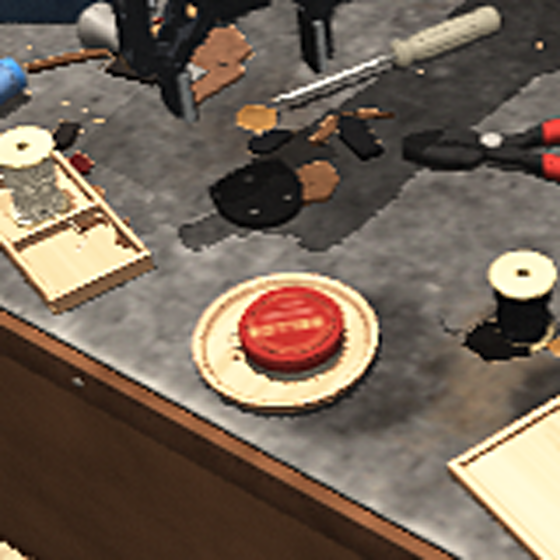

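The tin lies flat, lid up, in the dish (crop 290,325), and the lift sits where predicted (258,195). I go down on the lift.

Request:
arm_command([
  [[80, 0, -0.02, -0.4, 0], [80, 0, 0, -0.4, 0], [80, 0, 0, -0.3, 0], [80, 0, 0, -0.2, 0], [80, 0, 0, -0.1, 0], [45, 0, 0, 0, 0], [45, 0, 0, 0, 0], [45, 0, 0, 0, 0], [45, 0, 0, 0, 0], [45, 0, 0, 0, 0]],
], newtons=25)

```text
t: 14.15
eef_pos: [0.3565, -0.2643, -0.002]
tool_rot: [0.0, 0.9, 0.437, 0.0]
contact_force: [-0.8, 1.8, 6.4]
gripper_width: 0.625
grasp_force: 26.0
```

Request:
arm_command([
  [[45, 0, 0, 0.2, 0], [45, 0, 0, 0.5, 0], [45, 0, 0, 0.5, 0], [45, 0.1, 0.1, 0.2, 0.2], [45, 0.4, 0.5, 0, 0.2], [45, 0.5, 0.6, 0, 0.2], [45, 0.5, 0.7, 0, 0.2], [45, 0.4, 0.7, 0, 0.2], [45, 0.4, 0.7, 0, 0.24], [45, 0.29, 0.7, 0, 0]],
])

```text
t: 15.4
eef_pos: [0.5126, -0.022, 0.0811]
tool_rot: [-0.0, 0.877, 0.481, 0.0]
contact_force: [0.9, 0.1, -0.2]
gripper_width: 0.627
grasp_force: 26.3
```

```bash
python3 - <<'E'
from h import *
s=snap('side');t=snap('top')
b=cv2.resize(s[190:350,290:450],None,fx=2.5,fy=2.5,interpolation=2)
a=cv2.resize(t[170:330,230:390],None,fx=2.5,fy=2.5,interpolation=2)
cv2.imwrite('pics/w5.png',np.hstack([a,b])[...,::-1])
E
```

```text
(no output)
```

View pics/w5.png

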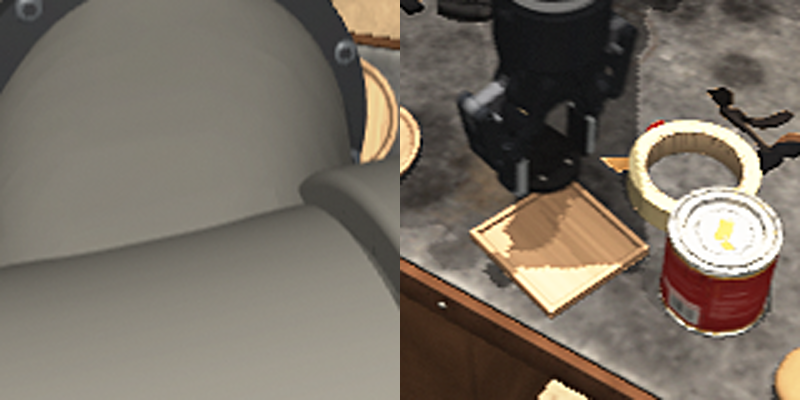

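The lift is held over the tray. I lower it to just above the lip and release.

Request:
arm_command([
  [[45, 0, 0.15, -0.2, 0], [45, 0, 0, -0.4, 0], [45, 0, 0, -0.35, 0], [45, 0, 0, -0.2, 0], [45, 0, 0, -0.08, 0], [45, 0, 0, 0, 0], [75, 0, 0, 0, 0], [75, 0, 0, 0, 0], [75, 0, 0, 0.1, 0], [75, 0, 0, 0.8, 0]],
])

```text
t: 16.75
eef_pos: [0.5095, -0.0152, 0.0603]
tool_rot: [-0.001, 0.877, 0.481, -0.002]
contact_force: [1.3, 0.3, 0.6]
gripper_width: 0.878
grasp_force: 0.0
```

Request:
arm_command([
  [[65, 0, 0, 0.6, 0], [65, 0, 0, 0.6, 0], [65, -0.2, -0.1, 0, 0], [65, -0.3, -0.2, 0, 0], [65, -0.35, -0.2, 0, 0], [65, -0.35, -0.2, 0, 0], [65, -0.3, -0.2, 0, 0], [65, -0.15, -0.07, 0, 0], [65, 0, 0, 0, 0], [65, 0, 0, 0, 0]],
])

```text
t: 18.0
eef_pos: [0.4133, -0.0729, 0.1336]
tool_rot: [0.0, 0.877, 0.481, 0.0]
contact_force: [0.3, -0.6, -0.0]
gripper_width: 0.759
grasp_force: 0.0
```

```bash
python3 - <<'E'
from h import *
s=snap('side')
print((proj('side',(.4107,-.0736,.048))-[270,170])*3.5)
b=cv2.resize(s[170:340,270:440],None,fx=3.5,fy=3.5,interpolation=2)
cv2.imwrite('pics/w6.png',b[...,::-1])
E
```

```text
[243.42433842 201.32013421]
```

View pics/w6.png

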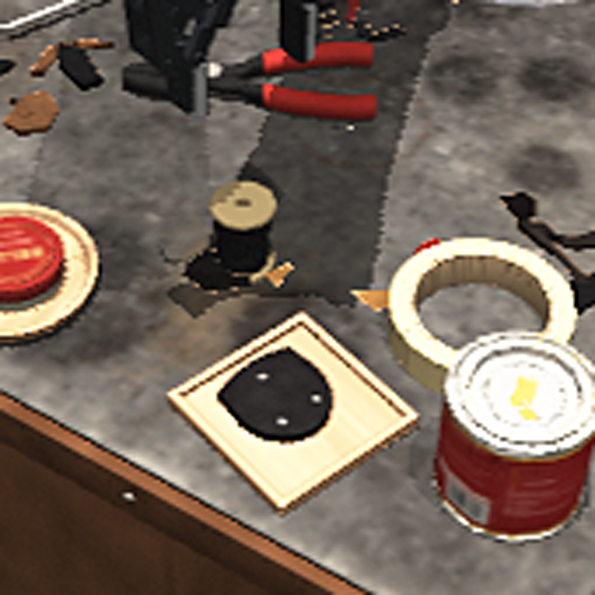

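The lift lies flat inside the square tray (crop 280,395). The black spool is where expected (244,203), so I grasp it.

Request:
arm_command([
  [[65, -0.03, 0, -0.5, 0], [65, 0, 0, -0.5, 0], [65, 0, 0, -0.5, 0], [65, 0, 0, -0.3, 0], [65, 0, 0, -0.15, 0], [10, 0, 0, 0, 0], [10, 0, 0, 0, 0], [10, 0, 0, 0, 0], [10, 0, 0, 0, 0], [10, 0, 0, 0, 0]],
], newtons=30)

```text
t: 19.3
eef_pos: [0.4112, -0.0735, 0.0169]
tool_rot: [0.0, 0.877, 0.481, 0.0]
contact_force: [-0.2, 0.2, 6.6]
gripper_width: 0.434
grasp_force: 30.3
```

Request:
arm_command([
  [[10, 0, 0, 0.3, 0], [10, 0, 0, 0.6, 0], [10, 0.06, -0.3, 0.3, 0], [10, 0.06, -0.6, 0, 0], [10, 0.06, -0.75, 0, 0], [10, 0.08, -0.8, 0, 0], [10, 0.08, -0.8, 0, 0], [10, 0.08, -0.7, 0, 0], [10, 0.08, -0.5, 0, 0], [10, 0, -0.14, 0, 0]],
])

```text
t: 20.55
eef_pos: [0.4404, -0.3507, 0.0883]
tool_rot: [0.0, 0.878, 0.479, -0.0]
contact_force: [0.5, -0.1, 0.2]
gripper_width: 0.436
grasp_force: 30.2
```

```bash
python3 - <<'E'
from h import *
s=snap('side');t=snap('top')
b=cv2.resize(s[140:280,150:310],None,fx=2.5,fy=2.5,interpolation=2)
a=cv2.resize(t[170:310,370:530],None,fx=2.5,fy=2.5,interpolation=2)
cv2.imwrite('pics/w7.png',np.hstack([a,b])[...,::-1]);print(get_obs()['eef_pos'])
E
```

```text
[ 0.44033485 -0.34883522  0.08822292]
```

View pics/w7.png

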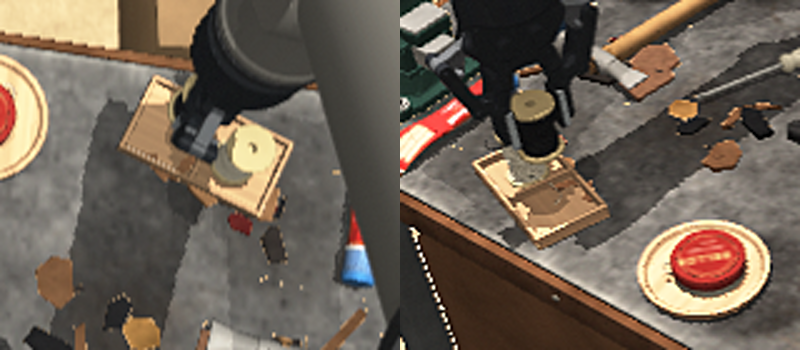

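The black spool is upright over the free bay (side crop 530,125). I lower it and release.

Request:
arm_command([
  [[10, 0, 0, -0.4, 0], [10, 0, 0, -0.4, 0], [10, 0, 0, -0.22, 0], [10, 0, 0, -0.08, 0], [10, 0, 0, 0, 0], [55, 0, 0, 0, 0], [55, 0, 0, 0, 0], [55, 0, 0, 0.2, 0], [60, 0, 0, 0.7, 0], [65, 0, 0, 0.8, 0]],
])

```text
t: 21.9
eef_pos: [0.4405, -0.3485, 0.126]
tool_rot: [-0.0, 0.877, 0.481, -0.0]
contact_force: [0.7, -1.2, 1.1]
gripper_width: 0.764
grasp_force: 0.0
```

Request:
arm_command([
  [[65, 0, 0, 0.5, 0], [65, -0.3, -0.4, 0.3, 0], [65, -0.3, -0.6, 0, 0], [65, -0.3, -0.6, 0, 0], [65, -0.3, -0.6, 0, 0], [65, -0.3, -0.6, 0, 0], [65, -0.3, -0.4, 0, 0], [65, 0, 0, 0, 0], [65, 0, 0, 0, 0], [65, 0, 0, 0, 0]],
])

```text
t: 23.15
eef_pos: [0.3341, -0.5395, 0.1729]
tool_rot: [0.0, 0.876, 0.482, 0.0]
contact_force: [0.2, 0.7, -0.6]
gripper_width: 0.764
grasp_force: 0.0
```

```bash
python3 - <<'E'
from h import *
s=snap('side');t=snap('top')
b=cv2.resize(s[160:340,170:450],(784,504),interpolation=2)
cv2.imwrite('pics/w8.png',b[...,::-1])
cv2.imwrite('pics/w9.png',cv2.resize(t[160:310,150:530],(798,315),interpolation=2)[...,::-1])
E
```

```text
(no output)
```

View pics/w8.png

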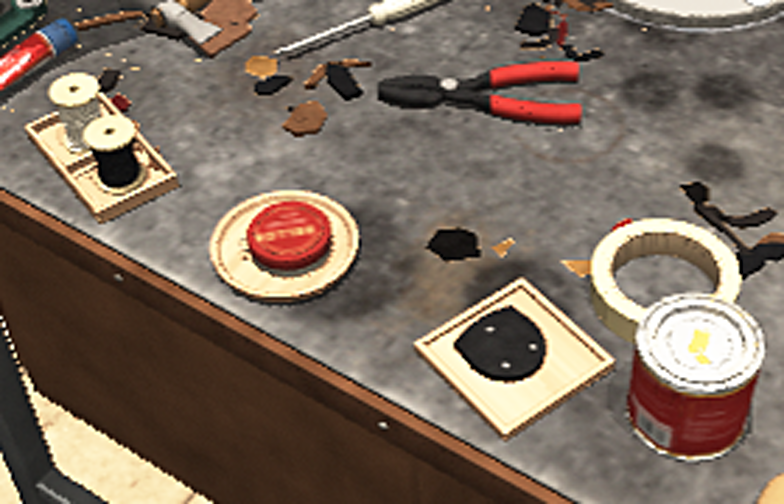

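View pics/w9.png

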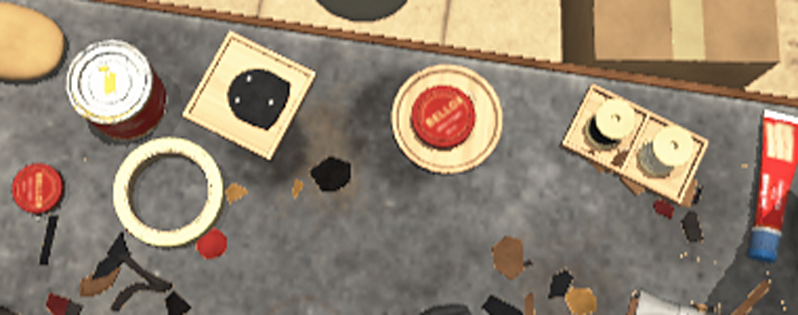

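Both views show everything in its place: the lift at (260,97) in the top crop, the tin at (443,115), and the spools at (608,125) and (668,150). The tape and glue tin have not moved.

```bash
python3 -c "
from station import job
print(job.hand_in())"
```

```text
the job is handed in; nothing more can be done
None
```

The job is done and handed in at about 23 s: the heel lift is flat in the square tray, the cream tin flat and lid up in the round dish, one spool is upright in each bay, and the tape roll and glue tin were not touched.

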